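# Tip the valve balls from the sprung-lid tin into the blue cleaning basket

## Robot

A 7-joint arm with a two-finger parallel gripper is mounted at the origin on the work surface. World frame = base frame: x ahead of the robot, y to its left, z up, the work surface at z = 0. Lengths are in mm, angles in rad, forces in N, time in s.
With the tool pointing down it reaches from about 350 to 775 mm from the base axis. Payload 3.1 kg.
Tool frame: the origin (TCP) lies midway between the tips of the shut fingers; the grasp point (between the pads) lies 19 mm behind it (bot.grasp_offset is the z of the grasp point in the tool frame, in mm); z points along the fingers, y is the direction in which the jaws open and shut (so a half turn about z gives the same grasp; the last joint's range is limited). The gripper opens to 85 mm and grips with 20 to 120 N. Pads are 22 mm wide; open, the fingers measure 114 mm over their backs; the gripper's body (76 mm by 85 mm) begins 54 mm behind the grasp point. The pads swing forward as they close: fully open they stand 13 mm farther back than shut.
Start: joints at [-1.267, 0.311, 0.014, 1.512, -0.004, 1.319, -0.027], TCP at [186.396, 517.469, 231.304] pointing down, gripper open.
Joint ranges: [-2.7, 2.7], [-0.3, 1.91], [-1.27, 1.3], [0.12, 2.57], [-1.44, 4.58], [0.2, 2.03], [-3.05, 3.05]. Speed limits (rad/s): [2.79, 2.79, 3.14, 3.14, 3.14, 3.14, 3.14].

## Interface

Orientations are given as [roll, pitch, yaw] about the fixed x, y, z axes, in that order (R = Rz(yaw) Ry(pitch) Rx(roll)).
In Python, from plant import bot, cams gives the robot as it stands.
- The arm moves only by the tool carry_out, never from a script. Its argument "series" is one flat list of numbers, 4 for each row, row after row: the shift along the world's x, y, z in mm, then the turn about the world's z in rad. A call has 1 to 5 rows; each row is the pose to reach, as a shift and turn from the pose commanded when the call began; what a row does not reach only later rows make up. A row lasts 1/12 s, in which the tool goes at most 41.7 mm and 7.16 degrees, less where a joint would pass 70% of its speed; a pose out of reach is approached as far as the arm can. A call with a gripper value outside its range is refused whole. "hand" is the opening, from -1 (shut) to 1 (fully open), set as the call begins (left out, the last holds). The fingers move at their own pace and stop on an object; "squeeze" is the grip in N (left out, the last holds). Time passes only in rows, so rows that repeat a pose let the fingers close. It gives the time, the measured TCP pose, the force and the opening at its end, in the units of the state.
- bot.state(): the state, without advancing time (a new reading comes with each control period).
- cams.capture(name): name is "scene" or "side" or "wrist"; returns a dict with "img" (400x640x3 uint8, red, green, blue), "vertical_fov" (degrees; the focal length in pixels is half the picture's height over the tangent of half this angle, whatever the lens; pixels are square), "cx", "cy" (the principal point, pixels), "origin" and "rotation" of the camera in the world; the wrist camera has in their place "hand_eye" (4x4, takes a point from camera to tool coordinates, whose origin is the TCP and whose axes are the flange's). Camera axes: x right, y down, z forward; pixel columns grow to the right and rows downward; lengths in mm; the calibration is good to about 2 mm. A picture is of the moment at which its call begins: read the wrist's pose just before it. There is no depth.
- bot.hand_in(): hands the job in, once; it reports no verdict.
The state is a dict: "time": time; "joints": joint angles; "joint_velocities": joint speeds; "effort": joint torques, N m; "ee_pos": TCP position; "orientation": TCP orientation; "force": force on the tool from outside, world axes, zero at the start; "moment": the same for the moment, N m; "gripper_width": finger opening in mm.
Only numpy, scipy, OpenCV 4.12 (cv2) and the standard library are available. Lean on these libraries where they do the work, as an engineer would, in place of code of your own. Each camera call takes 0.05 s, during which the arm holds its last target. There are 200 camera calls.

## Task

Pick up the scoop tin with its orange lid tab squeezed against the black handle, so that the sprung lid stays shut, and carry it so to the middle of the black mat, the lid still shut as the tin comes to stand there. While the tin stands on the mat slide the lid all the way back, then pick the tin up again and tip all four balls into the blue basket (not the grey one). Stand the empty tin upright in the middle of the mat again, let go, and leave the other things where they are.

Things in the scene. Friction and masses are not known exactly. Their poses are not given: they have to be found in the camera images.
- tin: Aluminium scoop tin, about 0.3 kg (varies by a quarter), holding 4 loose balls. Origin: centre of its underside; x points to its pouring end, z up. 115 mm long (x -57.5 to 57.5), 64 mm wide (78 over the handle's black bar), walls 40 mm high, blue lid on top to z = 44. Flat floor 3 mm thick from x = -57.5 to 6.5, then the front wall slopes up to the pouring lip.
- lip (a point): Middle of the tin's pouring lip, at (57.5, 0, 40) mm in the tin frame. The front wall slopes up to it at 38 degrees, so the balls roll out over it once the tin is tipped forward (lip down) by well over 38 degrees, say 55 to 60, with the lid fully back. Axes parallel to the tin's.
- handle (a point): Grip point of the tin's fixed black handle, at (-16.5, 0, 96.6) mm in the tin frame: a flat plate 36 mm wide (tin's y), 8 mm thick, carried over the lid by two side legs. It leans back 25 degrees from vertical, its top towards the tin's -x. Along the plate it reaches 22 mm above and 52 mm below this point; the lid top is 58 mm below. Axes parallel to the tin's.
- lid_tab (a point): Grip point of the lid's orange tab: a plate parallel to the black handle, behind it, 36 mm wide, 8 mm thick, leaning back by the same 25 degrees, reaching 20 mm above this point and 58 mm below, to the lid. With the lid shut it is 10.5 mm behind point handle along the tin's x (17.5 mm over both plates); it moves to the tin's -x with the lid. Axes parallel to the tin's.
- lid (a joint): Opening in m of the blue sliding lid (0.06 kg): 0 shut, 0.055 fully back at its stop. It slides along the tin's -x and cannot come off. A weak spring (36 N/m: 2 N when shut, 0 at 0.055) pushes it open against 1.2 N of friction: let go when shut it creeps open to about 0.022; further back it stays where left, also when tipped. Squeezing tab and handle together shuts it.
- mat: Black rubber mat fixed on the table, 160 mm (x) by 200 mm (y), 3 mm thick. Origin: centre of its underside; its y axis points roughly towards the baskets.
- basket_blue: Blue open basket, fixed, 145 mm (x) by 135 mm (y), 50 mm high, walls and floor 4 mm. Origin: centre of its underside. The balls go in here.
- basket_grey: Grey basket of the same size and shape, fixed; not to be used. Stands next to the blue one; which is nearer to the robot varies.
- ball0_center (a point): Centre of a loose steel valve ball, 15 mm diameter, 14 g; starts inside the tin.
- ball1_center (a point): Centre of a loose steel valve ball, 15 mm diameter, 14 g; starts inside the tin.
- ball2_center (a point): Centre of a loose steel valve ball, 15 mm diameter, 14 g; starts inside the tin.
- ball3_center (a point): Centre of a loose steel valve ball, 15 mm diameter, 14 g; starts inside the tin.
- injector: loose bystander: fuel injector lying down, 130 mm long, 22 mm thick; leave it where it is. Origin at its underside.
- wrench: loose bystander: open wrench, 150 mm long, lying; leave it where it is. Origin at its underside.
- jar: loose bystander: white jar, 56 mm across, 70 mm high; leave it where it is. Origin at its underside.
- screwdriver: loose bystander: screwdriver, 170 mm long, lying; leave it where it is. Origin at its underside.
- nozzle_nut: loose bystander: brass nozzle nut standing, 26 mm across, 30 mm high; leave it where it is. Origin at its underside.
- cup: loose bystander: clear plastic cup, 60 mm across, 60 mm high; leave it where it is. Origin at its underside.
Mind the look-alikes: they are no part of the job. There is more than one size of the tin; the job needs the larger.

How it is judged (in metres and radians):
On the way, in this order (a step that is already met when the one before it is completed fails the run):
1. the tin is lifted at least 40 mm with the lid squeezed shut (open less than 6 mm) (height (world z) of tin above 0.04 m and value of joint lid below 0.006 m), for 0.2 s.
2. the tin stands upright on the mat, origin within 60 mm of its centre, lid still shut (less than 6 mm) (horizontal distance between tin and mat below 0.06 m and height (world z) of tin below 0.008 m and angle between tin's own z axis and vertical below 0.08 rad and value of joint lid below 0.006 m), for 0.1 s.
3. the lid is slid back (open more than 48 mm) while the tin stands on the mat (horizontal distance between tin and mat below 0.06 m and height (world z) of tin below 0.008 m and angle between tin's own z axis and vertical below 0.08 rad and value of joint lid above 0.048 m), for 0.2 s.
4. the tin, in the air, is tipped by more than 35 degrees with its origin within 200 mm of the blue basket's centre (height (world z) of tin above 0.04 m and angle between tin's own z axis and vertical above 0.61 rad and horizontal distance between tin and basket_blue below 0.2 m), for 0.1 s.
5. all four balls are in the blue basket and the tin stands upright on the mat again (x of ball0_center in the frame of basket_blue between -0.0725 and 0.0725 m and y of ball0_center in the frame of basket_blue between -0.0675 and 0.0675 m and height (world z) of each of ball0_center, ball1_center, ball2_center, ball3_center below 0.05 m and x of ball1_center in the frame of basket_blue between -0.0725 and 0.0725 m and y of ball1_center in the frame of basket_blue between -0.0675 and 0.0675 m and x of ball2_center in the frame of basket_blue between -0.0725 and 0.0725 m and y of ball2_center in the frame of basket_blue between -0.0675 and 0.0675 m and x of ball3_center in the frame of basket_blue between -0.0725 and 0.0725 m and y of ball3_center in the frame of basket_blue between -0.0675 and 0.0675 m and horizontal distance between tin and mat below 0.06 m and height (world z) of tin below 0.008 m and angle between tin's own z axis and vertical below 0.08 rad), for 0.2 s.
At the end, for the whole second after the job is handed in: All four balls lie in the blue basket (inside its walls, below the rim) and the tin stands upright (within 4.5 degrees), at rest and released, on the mat, its origin within 60 mm horizontally of the mat's centre; its lid may be anywhere (all of step 5 and linear speed of tin below 0.02 m/s and contact force between the fingers and tin below 0.1 N); the robot touches nothing.
It fails at once if the tin is in the air on its way to the mat (its origin more than 110 mm from the mat's centre on the side away from the baskets, along the mat's y) with the lid open more than 10 mm (height (world z) of tin above 0.02 m and value of joint lid above 0.01 m and y of tin in the frame of mat below -0.11 m).
It fails at once if a bystander (injector, wrench, jar, screwdriver, nozzle nut or cup) is moved by more than 40 mm (distance of any of injector, wrench, jar, screwdriver, nozzle_nut, cup from where it was at the start of the episode above 0.04 m).
It also fails if it takes over 72 s, if anything falls off the work surface, if the arm or the gripper's body presses on something with over 40 N, if the wrist force passes 120 N, or if a joint passes its speed limit or range.

## Working session

There is one attempt and no reset: what is moved stays moved. The work goes in short steps, Python scripts to look and compute and a tool call to move; the robot and the scene stay as the last step left them, time stands still between calls to the robot, and variables do not carry over. Pictures are saved under pics/ and viewed, about 8 in all and at most 12, crops included, and the job is handed in when it is done.

Besides the shell and the picture viewer there is one more tool, called after "Call:" by a JSON object that holds its "method" and its "body", one argument or row to a line. carry_out: Moves the arm, as the interface text tells. Its arguments: {"type":"object","properties":{"series":{"type":"array","items":{"type":"number"}},"hand":{"type":"number"},"squeeze":{"type":"number"}},"required":["series"]}

```bash
ls -la; mkdir -p pics
python3 - <<'E'
from plant import bot, cams
import cv2
print(bot.state()); print(bot.grasp_offset, [a for a in dir(bot) if a[0]!='_'])
for n in("scene","side"):
    c=cams.capture(n); cv2.imwrite(f"pics/{n}0.png",c["img"][:,:,::-1]); print({k:v for k,v in c.items() if k!="img"})
E
```

```text
total 12
drwxr-xr-x  3 agent agent 4096 Dec  5 13:46 .
drwxr-xr-x 23 root  root  4096 Dec  5 13:46 ..
drwxr-xr-x  2 agent agent 4096 Dec  5 13:46 pics
{'time': 0.0, 'joints': array([-1.26668226,  0.31175594,  0.01399313,  1.51307906, -0.00439859,
        1.31918249, -0.02720824]), 'joint_velocities': array([-1.16913302e-03, -7.06360871e-04, -4.39509553e-04,  7.85393436e-05,
        7.81434907e-04, -1.15934808e-03, -1.45394536e-03]), 'effort': array([-1.00396749e-04, -3.79920602e+01,  1.46243633e-01, -2.30583286e+01,
        1.23203796e-02,  1.39772767e-02, -6.07629872e-06]), 'ee_pos': array([186.17060793, 516.75233434, 230.19557573]), 'orientation': array([-3.13920062e+00,  9.96493129e-05,  2.79584642e+00]), 'force': array([-0.09068773,  0.37789685,  0.58633427]), 'moment': array([-2.62568728e-02, -2.49905097e-02,  7.90494330e-05]), 'gripper_width': 85.85263404703464}
-18.700000000000003 ['PlanningError', 'grasp_offset', 'hand_in', 'state']
{'vertical_fov': 51.79602793673089, 'cx': 320.16779126784564, 'cy': 201.68158186098452, 'origin': array([956.88263271, 695.73458531, 630.21462461]), 'rotation': array([-2.1271768 , -0.01371561,  2.67240352])}
{'vertical_fov': 42.150108275771245, 'cx': 317.9478011337389, 'cy': 196.01560870036363, 'origin': array([-219.66055845, -951.18362839, 1038.04123163]), 'rotation': array([-2.26252431,  0.00476732, -0.70820527])}
```

View pics/scene0.png

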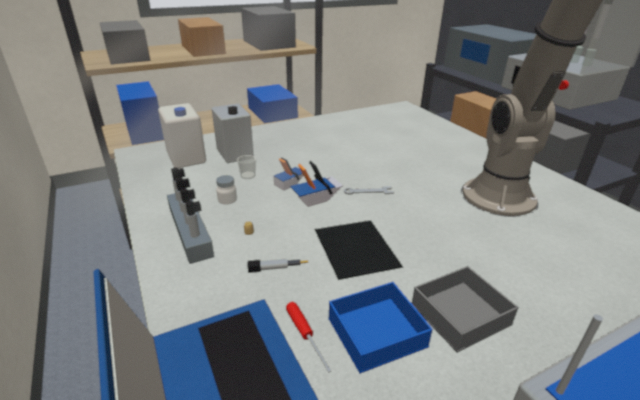

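View pics/side0.png

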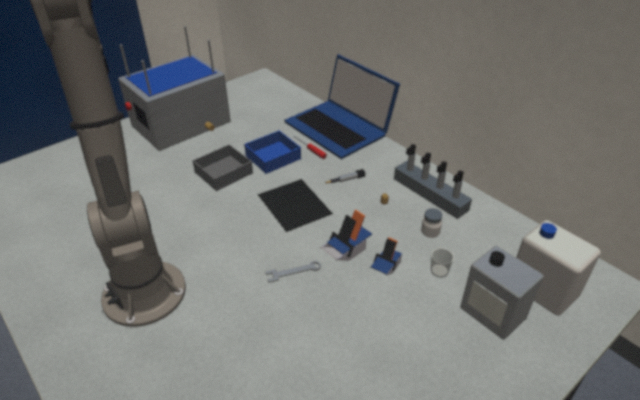

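```bash
cat > h.py <<'E'
import numpy as np, cv2
from scipy.spatial.transform import Rotation as R
from plant import bot, cams
def K(c):
    f=200/np.tan(np.radians(c["vertical_fov"]/2)); return f,c["cx"],c["cy"]
def shot(n,fn=None):
    s=bot.state(); c=cams.capture(n)
    if n=="wrist":
        T=np.eye(4); T[:3,:3]=R.from_euler("xyz",s["orientation"]).as_matrix(); T[:3,3]=s["ee_pos"]
        T=T@c["hand_eye"]; c["R"],c["t"]=T[:3,:3],T[:3,3]
    else: c["R"],c["t"]=R.from_euler("xyz",c["rotation"]).as_matrix(),np.array(c["origin"])
    if fn: cv2.imwrite(fn,c["img"][:,:,::-1])
    return c
def ray(c,p,z):
    f,cx,cy=K(c); d=c["R"]@np.array([(p[0]-cx)/f,(p[1]-cy)/f,1]); return c["t"]+d*(z-c["t"][2])/d[2]
def proj(c,P):
    f,cx,cy=K(c); q=(np.atleast_2d(P)-c["t"])@c["R"]; return np.c_[cx+f*q[:,0]/q[:,2],cy+f*q[:,1]/q[:,2]]
E
python3 - <<'E'
from h import *
np.set_printoptions(precision=0,suppress=True)
A=shot("scene");B=shot("side")
for n,c,pts in(("scene",A,dict(tin=(315,195,15),small=(288,183,10),mat=(358,248,3),blue=(380,330,4),grey=(466,308,4),wrench=(370,190,3),nut=(249,228,15),inj=(280,265,10),sd=(310,335,8),cup=(247,175,10),jar=(227,195,20))),
 ("side",B,dict(tin=(349,243,15),small=(387,262,10),mat=(295,203,3),blue=(273,157,4),grey=(223,172,4),wrench=(293,271,3),nut=(384,198,15),inj=(345,177,10)))):
    for k,v in pts.items(): print(n,k,ray(c,v[:2],v[2]))
E
```

```text
scene tin [ 499. -222.   15.]
scene small [ 538. -330.   10.]
scene mat [507.  31.   3.]
scene blue [601. 268.   4.]
scene grey [411. 298.   4.]
scene wrench [ 327. -194.    3.]
scene nut [ 724. -148.   15.]
scene inj [705.  14.  10.]
scene sd [729. 222.   8.]
scene cup [ 635. -433.   10.]
scene jar [ 730. -323.   20.]
side tin [ 512. -222.   15.]
side small [ 543. -338.   10.]
side mat [514.  22.   3.]
side blue [609. 261.   4.]
side grey [432. 301.   4.]
side wrench [ 336. -193.    3.]
side nut [ 727. -150.   15.]
side inj [713.  11.  10.]
```

Call:
{"method": "carry_out", "body": {
  "series": [130, -160, 30, 0, 130, -160, 30, 0, 130, -160, 30, 0, 130, -160, 30, 0, 130, -160, 30, 0],
  "hand": 1
}}

```text
time: 0.62
ee_pos: [317.2, 355.7, 261.5]
orientation: [-3.142, -0.0, 2.796]
force: [0.8, -0.2, -0.2]
gripper_width: 85.4
```

Call:
{"method": "carry_out", "body": {
  "series": [130, -160, 30, 0, 130, -160, 30, 0, 130, -160, 30, 0, 130, -160, 30, 0, 130, -160, 30, 0]
}}

```text
time: 1.03
ee_pos: [447.1, 195.7, 291.7]
orientation: [3.141, 0.0, 2.796]
force: [0.5, 0.1, -0.6]
gripper_width: 85.4
```

Call:
{"method": "carry_out", "body": {
  "series": [60, -195, 30, 0, 60, -195, 30, 0, 60, -195, 30, 0, 60, -195, 30, 0, 60, -195, 30, 0]
}}

```text
time: 1.45
ee_pos: [506.5, 0.0, 321.7]
orientation: [3.141, 0.0, 2.795]
force: [0.1, -0.1, 0.5]
gripper_width: 85.2
```

Call:
{"method": "carry_out", "body": {
  "series": [0, -200, 0, 0, 0, -200, 0, 0, 0, -200, 0, 0, 0, -200, 0, 0, 0, -200, 0, 0]
}}

```text
time: 1.87
ee_pos: [505.3, -201.3, 321.3]
orientation: [-3.14, 0.0, 2.793]
force: [0.1, 0.4, 0.9]
gripper_width: 85.2
```

Run:
```python
from h import *
np.set_printoptions(precision=3,suppress=True)
s=bot.state();print(s["time"],s["ee_pos"],s["orientation"],s["force"])
c=shot("wrist","pics/w1.png");print(c["hand_eye"],c["vertical_fov"],c["cx"],c["cy"],c["t"])
```

```text
1.8667 [ 505.302 -201.308  321.315] [-3.14   0.     2.793] [0.147 0.369 0.931]
[[  -0.      -0.959   -0.282   71.666]
 [   1.      -0.       0.001    0.001]
 [  -0.001   -0.282    0.959 -142.624]
 [   0.       0.       0.       1.   ]] 59.161677906921824 321.89752969378657 197.4390320236739 [ 437.983 -176.612  463.918]
```

View pics/w1.png

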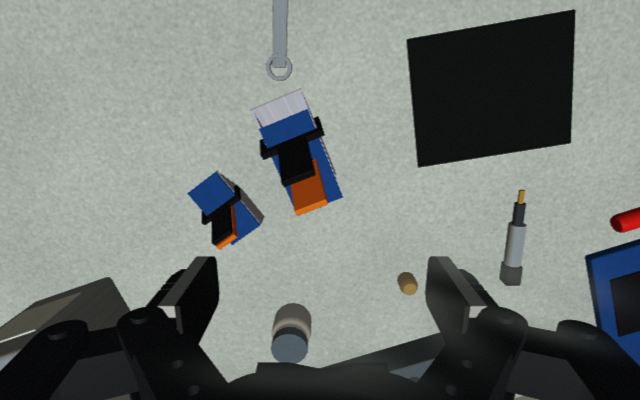

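```bash
cat >> h.py <<'E'
from scipy.optimize import least_squares
u=np.array([-.4226,0,.9063]); n=np.array([.9063,0,.4226]); H=np.array([-16.5,0,96.6])
def tinpts(q):
    e=np.array([0,18,0]); ht=H+22*u-4*n; tt=H+[-10.5-q,0,0]+20*u-4*n
    return np.array([[57.5,32,40],[57.5,-32,40],ht+e,ht-e,tt+e,tt-e])
def w(P,p): 
    c,s=np.cos(p[2]),np.sin(p[2]); return np.c_[P[:,0]*c-P[:,1]*s+p[0],P[:,0]*s+P[:,1]*c+p[1],P[:,2]]
def fit(c,px,p0=(505,-222,2.9,22)):
    px=np.array(px,float); r=least_squares(lambda p:(proj(c,w(tinpts(p[3]),p))-px).ravel(),p0,x_scale=[1,1,.01,1]); return r.x,r.fun.reshape(-1,2)
E
python3 - <<'E'
from h import *
np.set_printoptions(precision=2,suppress=True)
c=shot("wrist")
# order: lip +y, -y ; lip x to -x world => tin +y = world -y = image left
print(*fit(c,[(252,110),(300,90),(281,184),(313,178),(299,214),(327,206)]))
f=[(408,40),(575,11),(570,142),(418,166)]
m=np.array([ray(c,p,3) for p in f]);print(m,m.mean(0),[np.linalg.norm(m[i]-m[i-1]) for i in range(4)])
A=shot("scene");b=[(330,294),(393,267),(430,325),(362,367)]
print(A["img"].shape)
im=c["img"][80:225,180:350][:,:,::-1];cv2.imwrite("pics/c1.png",cv2.resize(im,None,fx=4,fy=4,interpolation=cv2.INTER_CUBIC))
E
```

```text
[ 478.94 -238.92    3.15   24.1 ] [[-1.97 -1.28]
 [ 0.7  -2.03]
 [ 1.77  4.16]
 [ 2.42 -2.18]
 [-3.54  2.55]
 [ 0.32 -1.13]]
[[ 414.15  -68.52    3.  ]
 [ 453.25  123.34    3.  ]
 [ 605.14   92.35    3.  ]
 [ 566.54 -100.46    3.  ]] [509.77  11.68   3.  ] [np.float64(155.6921899279581), np.float64(195.80614101463286), np.float64(155.01827652707388), np.float64(196.6363689043267)]
(400, 640, 3)
```

View pics/c1.png

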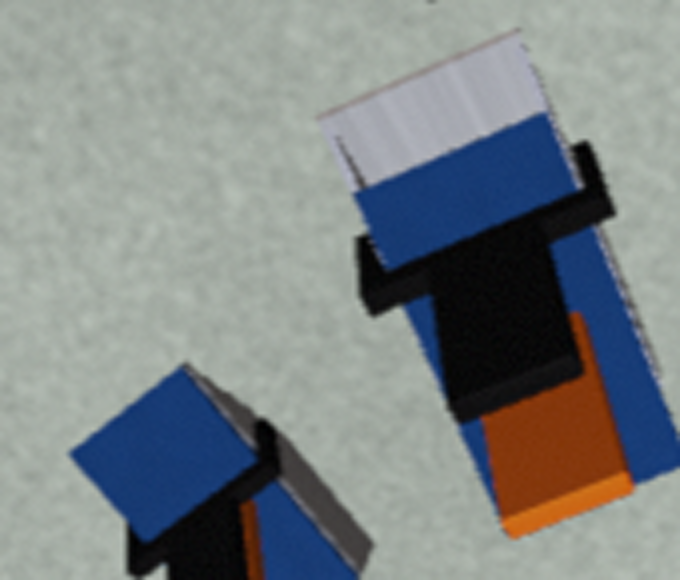

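Run:
```python
from h import *
np.set_printoptions(precision=2,suppress=True)
c=shot("wrist")
print(*fit(c,[(259.5,109.5),(310.2,87.5),(294.5,185.5),(325.5,173),(308.7,214.5),(338,202.5)]))
def quad(c,mask,z,name):
    k,l,st,ce=cv2.connectedComponentsWithStats(mask.astype(np.uint8)); 
    for i in np.argsort(-st[1:,4])[:2]+1:
        ct=max(cv2.findContours((l==i).astype(np.uint8),0,2)[0],key=cv2.contourArea)
        h=cv2.convexHull(ct); ap=cv2.approxPolyDP(h,.03*cv2.arcLength(h,True),True)[:,0]
        print(name,st[i],ap.tolist()); m=np.array([ray(c,p,z) for p in ap]); print(m[:,:2].tolist() and np.round(m[:,:2]),np.round(m.mean(0)),[round(float(np.linalg.norm(m[j]-m[j-1]))) for j in range(len(m))])
im=c["img"].astype(int)
roi=np.zeros(im.shape[:2],bool); roi[:230,390:]=1
quad(c,(im.max(2)<45)&roi,3,"mat wrist")
for nm in("scene","side"):
    d=shot(nm);im=d["img"].astype(int);r,g,b=im[...,0],im[...,1],im[...,2]
    roi=np.zeros(r.shape,bool); roi[(slice(200,380) if nm=="scene" else slice(120,240)),(slice(300,450) if nm=="scene" else slice(235,340))]=1
    quad(d,(im.max(2)<50)&roi&(b<40),3,nm+" mat"); quad(d,(b>1.7*r)&(b>60)&roi,50,nm+" blue")
```

```text
[ 483.42 -217.64    3.17   23.67] [[-0.72 -1.35]
 [-0.82 -1.01]
 [ 0.03  1.29]
 [ 1.68  0.83]
 [-1.48  0.25]
 [ 1.09 -0.05]]
mat wrist [  407     9   168   158 20934] [[574, 9], [570, 141], [420, 166], [407, 40]]
[[450. 135.]
 [605. 105.]
 [569. -87.]
 [415. -59.]] [510.  24.   3.] [197, 157, 195, 157]
mat wrist [512 202   8  23  78] [[518, 202], [515, 224], [512, 222], [516, 202]]
[[664.  25.]
 [694.  15.]
 [689.  12.]
 [663.  23.]] [677.  19.   3.] [3, 32, 5, 29]
scene mat [ 318  223   82   55 2591] [[370, 223], [399, 266], [339, 277], [318, 231]]
[[422. -46.]
 [456. 130.]
 [599. 102.]
 [563. -74.]] [510.  28.   3.] [144, 180, 146, 180]
scene blue [ 329  282  103   91 5979] [[392, 282], [431, 328], [427, 346], [360, 372], [330, 301]]
[[536. 207.]
 [543. 336.]
 [575. 364.]
 [704. 356.]
 [674. 198.]] [606. 292.  50.] [139, 129, 42, 130, 161]
scene blue [300 368   7  12  46] [[300, 368], [306, 379], [300, 379]]
[[787. 307.]
 [787. 329.]
 [796. 325.]] [790. 320.  50.] [20, 22, 9]
side mat [304 120  36  23 362] [[339, 141], [304, 120], [339, 120]]
[[848. 187.]
 [844. 380.]
 [944. 293.]] [879. 286.   3.] [143, 193, 133]
side mat [285 183  15  10  29] [[299, 183], [295, 190], [289, 192], [285, 190], [296, 183]]
[[586.  91.]
 [554.  72.]
 [533.  76.]
 [530.  92.]
 [579.  98.]] [556.  86.   3.] [10, 38, 21, 17, 49]
side blue [ 245  132   55   40 1403] [[299, 147], [298, 158], [265, 171], [247, 155], [245, 145], [279, 132]]
[[673. 196.]
 [630. 149.]
 [507. 162.]
 [514. 273.]
 [542. 326.]
 [679. 315.]] [591. 237.  50.] [119, 64, 124, 111, 60, 137]
side blue [286 120  54  36 540] [[286, 120], [300, 120], [339, 145], [339, 155]]
[[746. 362.]
 [785. 329.]
 [783. 117.]
 [743.  74.]] [764. 220.  50.] [289, 51, 212, 59]
```

Run:
```python
from h import *
np.set_printoptions(precision=4,suppress=True)
for i in range(4):
    s=bot.state(); c=shot("wrist"); im=c["img"].astype(int); m=(im.max(2)<45); m[230:]=0; m[:,:390]=0
    p=np.argwhere(m).mean(0)[::-1]; print(s["time"],s["ee_pos"],s["orientation"],p,ray(c,p,3)[:2])
    print(fit(c,[(259.5,109.5),(310.2,87.5),(294.5,185.5),(325.5,173),(308.7,214.5),(338,202.5)])[0])
```

```text
2.1667 [ 506.9075 -195.5368  320.9678] [ 3.1401 -0.0008  2.7987] [486.9192  90.3095] [504.9889  25.7208]
[ 485.7893 -210.8755    3.1827   23.6154]
2.2167 [ 507.0354 -195.1968  321.0308] [ 3.1402 -0.0006  2.7996] [486.6669  90.4423] [504.9999  25.6886]
[ 485.9666 -210.5999    3.1837   23.6264]
2.2667 [ 507.0496 -195.2266  321.1443] [ 3.1404 -0.0004  2.7999] [486.7547  90.4315] [505.0375  25.6921]
[ 486.0319 -210.7169    3.1841   23.6477]
2.3167 [ 506.9934 -195.4426  321.2181] [ 3.1407 -0.0003  2.7996] [486.9784  90.3045] [505.001   25.6805]
[ 485.9912 -211.0071    3.184    23.663 ]
```

Run:
```python
from h import *
np.set_printoptions(precision=4,suppress=True)
c=shot("wrist"); np.savez("w2.npz",**{k:c[k] for k in("R","t","vertical_fov","cx","cy")})
cv2.imwrite("pics/c2.png",cv2.resize(c["img"][75:220,240:380][:,:,::-1],None,fx=4,fy=4,interpolation=cv2.INTER_CUBIC))
```

```text
(no output)
```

View pics/c2.png

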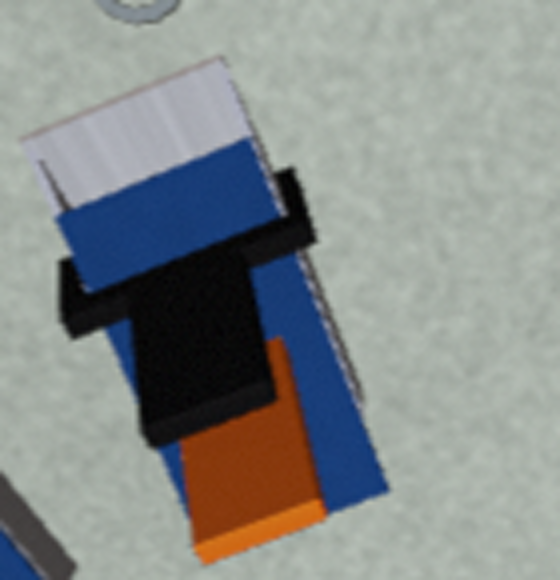

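Run:
```python
from h import *
np.set_printoptions(precision=3,suppress=True)
c=dict(np.load("w2.npz"))
p,r=fit(c,[(245.5,110),(295.5,89.2),(278.7,186.5),(309,174.5),(291.2,216.2),(321.7,203.7)]);print(p,r)
print("handle,tab",w(np.array([H,H+[-10.5-p[3],0,0]]),p))
s=bot.state();print(s["ee_pos"],s["orientation"])
m=np.array([ray(c,(486.9,90.3),3)]);print(m)
```

```text
[ 481.546 -227.714    3.176   23.5  ] [[-0.85  -1.051]
 [-0.291 -1.359]
 [-0.786  1.553]
 [ 1.48   0.912]
 [-0.485 -0.308]
 [ 0.783  0.189]]
handle,tab [[ 498.036 -227.155   96.6  ]
 [ 532.016 -226.002   96.6  ]]
[ 506.801 -196.117  321.35 ] [3.141 0.    2.799]
[[504.973  25.162   3.   ]]
```

Call:
{"method": "carry_out", "body": {
  "series": [5, -29, -80, -1.19, 5, -29, -80, -1.19, 5, -29, -80, -1.19, 5, -29, -80, -1.19, 5, -29, -80, -1.19]
}}

```text
time: 2.83
ee_pos: [510.9, -225.9, 240.2]
orientation: [-3.14, -0.002, 2.165]
force: [0.1, -0.2, 0.3]
gripper_width: 85.3
```

Call:
{"method": "carry_out", "body": {
  "series": [0, 0, -30, -0.57, 0, 0, -30, -0.57, 0, 0, -30, -0.57, 0, 0, -30, -0.57, 0, 0, -30, -0.57]
}}

```text
time: 3.25
ee_pos: [511.6, -225.7, 211.1]
orientation: [-3.141, -0.0, 1.597]
force: [-0.6, 0.5, 0.1]
gripper_width: 85.5
```

Run:
```python
from h import *
np.set_printoptions(precision=3,suppress=True)
for i in range(4): c=shot("wrist")
cv2.imwrite("pics/w3.png",c["img"][:,:,::-1])
s=bot.state();print(s["time"],s["ee_pos"],s["orientation"],s["joints"])
```

```text
3.45 [ 511.643 -225.971  211.329] [ 3.141 -0.     1.604] [-0.207  0.426  0.837  1.542 -0.323  1.317  0.699]
```

View pics/w3.png

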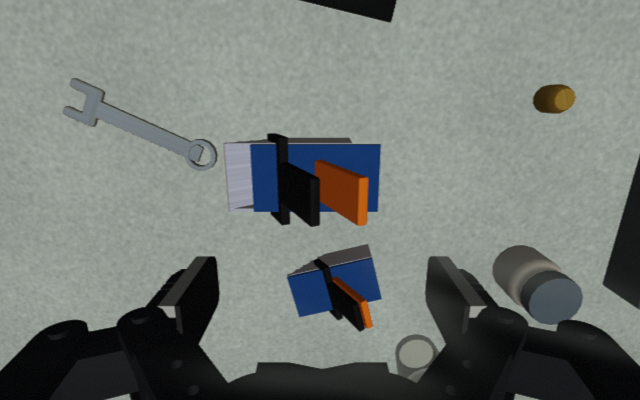

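Run:
```python
from h import *
np.set_printoptions(precision=1,suppress=True)
c=shot("wrist"); p=[481.5,-227.7,3.176,23.5]
print(proj(c,w(tinpts(23.5),p)))
print(*fit(c,[(231,210),(225,143),(319,225),(320,180),(367,223),(366.5,178)],p))
```

```text
[[228.4 210.3]
 [222.9 141.9]
 [320.7 224.5]
 [320.6 175.9]
 [366.2 223.6]
 [368.  175.2]]
[ 481.8 -228.8    3.2   23. ] [[-2.3  1.4]
 [-1.7  0. ]
 [ 2.1  1. ]
 [ 1.  -2.5]
 [-1.2  2.1]
 [ 1.1 -1.1]]
```

Call:
{"method": "carry_out", "body": {
  "series": [0, -1, -40, 0, 0, -1, -80, 0, 0, -1, -105, 0, 0, -1, -116, 0, 0, -1, -116, 0]
}}

```text
time: 3.92
ee_pos: [509.6, -226.2, 92.7]
orientation: [-3.136, -0.002, 1.602]
force: [-1.4, -0.0, 0.8]
gripper_width: 85.4
```

Call:
{"method": "carry_out", "body": {
  "series": [-7, 0, 0, 0, -7, 0, 0, 0, -7, 0, 0, 0, -7, 0, 0, 0, -7, 0, 0, 0],
  "hand": -0.1,
  "squeeze": 20
}}

```text
time: 4.33
ee_pos: [505.5, -228.5, 97.1]
orientation: [3.138, 0.002, 1.601]
force: [0.4, -0.5, 3.3]
gripper_width: 38.9
```

Call:
{"method": "carry_out", "body": {
  "series": [0, 0, 0, 0, 0, 0, 0, 0, 0, 0, 0, 0, 0, 0, 0, 0, 0, 0, 0, 0],
  "hand": -0.3
}}

```text
time: 4.75
ee_pos: [505.3, -228.2, 95.9]
orientation: [3.14, 0.001, 1.601]
force: [0.7, -1.0, 4.5]
gripper_width: 29.8
```

Run:
```python
from h import *
np.set_printoptions(precision=3,suppress=True)
c=shot("wrist"); cv2.imwrite("pics/w4.png",c["img"][:,:,::-1])
s=bot.state();print(s["time"],s["ee_pos"],s["orientation"],s["force"],s["gripper_width"])
```

```text
4.8 [ 505.226 -228.087   95.826] [3.14  0.001 1.601] [ 2.016 -1.001  4.838] 30.073423695600482
```

View pics/w4.png

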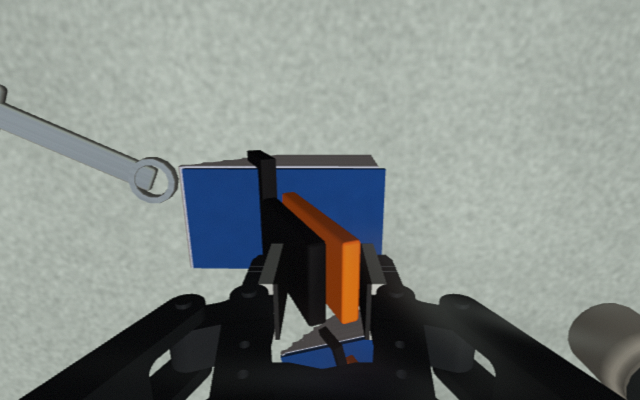

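Call:
{"method": "carry_out", "body": {
  "series": [0, 0, 0, 0, 0, 0, 0, 0, 0, 0, 0, 0, 0, 0, 0, 0, 0, 0, 0, 0],
  "hand": -0.4
}}

```text
time: 5.22
ee_pos: [504.3, -228.1, 95.8]
orientation: [3.142, 0.001, 1.601]
force: [1.2, -0.8, 6.0]
gripper_width: 26.0
```

Call:
{"method": "carry_out", "body": {
  "series": [0, 0, 0, 0, 0, 0, 0, 0, 0, 0, 0, 0, 0, 0, 0, 0, 0, 0, 0, 0],
  "hand": -0.5
}}

```text
time: 5.63
ee_pos: [504.0, -228.2, 96.0]
orientation: [-3.141, 0.001, 1.601]
force: [-0.5, -1.1, 8.9]
gripper_width: 24.9
```

Run:
```python
from h import *
np.set_printoptions(precision=3,suppress=True)
c=shot("wrist"); a=c["img"][100:400,160:460][:,:,::-1]; c=shot("side"); b=cv2.resize(c["img"][200:275,310:410][:,:,::-1],(400,300),interpolation=cv2.INTER_CUBIC)
cv2.imwrite("pics/w5.png",np.hstack([a,b]))
s=bot.state();print(s["time"],s["ee_pos"],s["orientation"],s["force"],s["gripper_width"])
```

```text
5.7333 [ 503.972 -228.195   95.973] [-3.141  0.001  1.601] [ 0.812 -1.297  7.436] 24.534876045761692
```

View pics/w5.png

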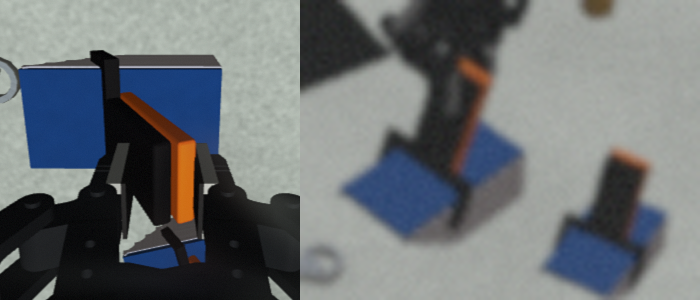

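Call:
{"method": "carry_out", "body": {
  "series": [0, 0, 5, 0, 0, 0, 15, 0, 0, 0, 30, 0, 0, 0, 50, 0, 0, 0, 80, 0],
  "hand": -1
}}

```text
time: 6.15
ee_pos: [501.4, -224.4, 172.2]
orientation: [-3.133, -0.005, 1.601]
force: [0.4, -0.0, -4.9]
gripper_width: 16.3
```

Call:
{"method": "carry_out", "body": {
  "series": [0, 0, 0, 0, 0, 0, 0, 0, 0, 0, 0, 0, 0, 0, 0, 0, 0, 0, 0, 0]
}}

```text
time: 6.57
ee_pos: [503.1, -226.5, 173.3]
orientation: [-3.138, -0.002, 1.601]
force: [0.0, -0.1, -4.7]
gripper_width: 16.2
```

Run:
```python
from h import *
np.set_printoptions(precision=3,suppress=True)
c=shot("wrist"); a=c["img"][100:400,160:460][:,:,::-1]; c=shot("side"); b=cv2.resize(c["img"][160:265,310:450][:,:,::-1],(400,300),interpolation=cv2.INTER_CUBIC)
cv2.imwrite("pics/w6.png",np.hstack([a,b]))
s=bot.state();print(s["time"],s["ee_pos"],s["orientation"],s["force"],s["moment"],s["gripper_width"])
```

```text
6.6667 [ 503.626 -226.996  173.966] [-3.139 -0.001  1.601] [ 0.667 -0.561 -5.017] [-0.097  0.065  0.056] 15.931566588727678
```

View pics/w6.png

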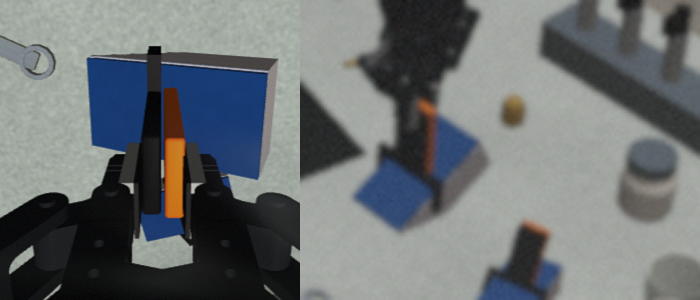

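Call:
{"method": "carry_out", "body": {
  "series": [-4, 30, 0, 0, -8, 65, 0, 0, -12, 100, 0, 0, -15, 135, 0, 0, -17, 170, 0, 0]
}}

```text
time: 7.08
ee_pos: [486.4, -56.1, 174.8]
orientation: [-3.141, -0.001, 1.6]
force: [1.1, 0.2, -5.4]
gripper_width: 16.6
```

Call:
{"method": "carry_out", "body": {
  "series": [0, 30, 0, 0, 0, 55, 0, 0, 0, 72, -10, 0, 0, 80, -25, 0, 0, 82, -40, 0]
}}

```text
time: 7.5
ee_pos: [487.5, 27.9, 134.7]
orientation: [3.141, -0.002, 1.606]
force: [0.4, 0.7, -4.6]
gripper_width: 16.5
```

Call:
{"method": "carry_out", "body": {
  "series": [0, 0, -10, 0, 0, 0, -20, 0, 0, 0, -24, 0, 0, 0, -24, 0, 0, 0, -24, 0]
}}

```text
time: 7.92
ee_pos: [487.8, 23.6, 111.6]
orientation: [3.141, 0.0, 1.599]
force: [-0.1, -0.1, -4.2]
gripper_width: 16.4
```

Call:
{"method": "carry_out", "body": {
  "series": [0, 0, -2, 0, 0, 0, -4, 0, 0, 0, -6, 0, 0, 0, -6, 0, 0, 0, -6, 0]
}}

```text
time: 8.33
ee_pos: [490.0, 22.7, 108.9]
orientation: [3.136, 0.0, 1.6]
force: [-3.4, -3.0, 12.4]
gripper_width: 16.0
```

Call:
{"method": "carry_out", "body": {
  "series": [5, 0, 0, 0, 10, 0, 1, 0, 15, 0, 1, 0, 20, 0, 1, 0, 20, 0, 1, 0]
}}

```text
time: 8.75
ee_pos: [506.3, 22.3, 109.1]
orientation: [-3.138, 0.0, 1.6]
force: [-8.4, -3.8, 18.0]
gripper_width: 16.8
```

Call:
{"method": "carry_out", "body": {
  "series": [5, 0, 0, 0, 10, 0, -1, 0, 15, 0, -1, 0, 20, 0, -2, 0, 26, 0, -3, 0]
}}

```text
time: 9.17
ee_pos: [532.4, 20.8, 108.3]
orientation: [-3.139, 0.001, 1.6]
force: [-8.4, -4.0, 24.6]
gripper_width: 16.0
```

Run:
```python
from h import *
np.set_printoptions(precision=3,suppress=True)
c=shot("wrist"); a=c["img"][100:400,160:460][:,:,::-1]; c=shot("side"); b=cv2.resize(c["img"][140:245,250:390][:,:,::-1],(400,300),interpolation=cv2.INTER_CUBIC)
cv2.imwrite("pics/w7.png",np.hstack([a,b]))
s=bot.state();print(s["time"],s["ee_pos"],s["orientation"],s["force"],s["moment"],s["gripper_width"])
```

```text
9.2667 [533.49   20.823 108.179] [-3.141  0.002  1.6  ] [-9.178 -3.756 24.663] [-0.772  3.547  0.235] 16.270125216151982
```

Call:
{"method": "carry_out", "body": {
  "series": [0, 0, 8, 0, 0, 0, 14, 0, -20, 0, 14, 0, -40, 0, 14, 0, -54, 1, 14, 0]
}}

```text
time: 9.68
ee_pos: [477.8, 25.4, 117.1]
orientation: [-3.14, -0.0, 1.601]
force: [-0.6, -0.7, -4.8]
gripper_width: 16.5
```

Call:
{"method": "carry_out", "body": {
  "series": [0, 0, 0, 0, 0, 0, -4, 0, 0, 0, -8, 0, 0, 0, -9, 0, 0, 0, -9, 0]
}}

```text
time: 10.1
ee_pos: [483.5, 24.0, 111.8]
orientation: [3.134, 0.001, 1.6]
force: [-4.1, -1.2, 15.6]
gripper_width: 16.2
```

Call:
{"method": "carry_out", "body": {
  "series": [0, 0, 0, 0, 0, 0, 0, 0, 4, 0, 0, 0, 8, 0, 0, 0, 12, 0, 0, 0],
  "hand": -0.45
}}

```text
time: 10.52
ee_pos: [491.7, 25.7, 108.2]
orientation: [-3.141, -0.0, 1.601]
force: [-1.9, 1.1, 1.6]
gripper_width: 23.5
```

Call:
{"method": "carry_out", "body": {
  "series": [8, 0, 0, 0, 16, 0, -1, 0, 24, 0, -2, 0, 30, 0, -3, 0, 36, 0, -4, 0]
}}

```text
time: 10.93
ee_pos: [528.9, 26.1, 104.4]
orientation: [3.14, -0.001, 1.601]
force: [-0.2, 1.5, 4.8]
gripper_width: 23.3
```

Run:
```python
from h import *
np.set_printoptions(precision=3,suppress=True)
c=shot("wrist");c=shot("wrist"); a=c["img"][100:400,160:460][:,:,::-1]; c=shot("side"); b=cv2.resize(c["img"][140:245,250:390][:,:,::-1],(400,300),interpolation=cv2.INTER_CUBIC)
cv2.imwrite("pics/w8.png",np.hstack([a,b]))
s=bot.state();print(s["time"],s["ee_pos"],s["orientation"],s["force"],s["moment"],s["gripper_width"])
```

```text
11.0833 [528.601  25.932 104.629] [ 3.14  -0.     1.601] [0.259 2.004 4.431] [ 0.472  0.122 -0.013] 23.72293229832423
```

View pics/w8.png

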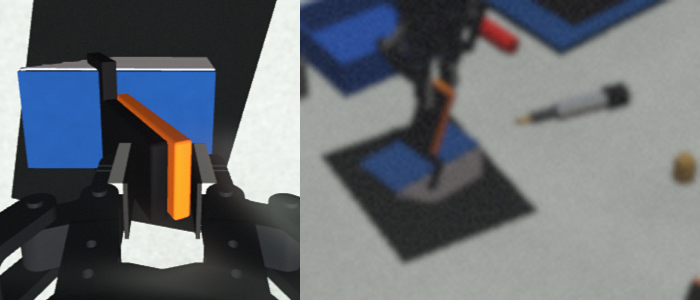

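Call:
{"method": "carry_out", "body": {
  "series": [0, 0, -2, 0, 0, 0, -3, 0, 0, 0, -4, 0, 0, 0, -4, 0, 0, 0, -4, 0],
  "hand": -0.47
}}

```text
time: 11.5
ee_pos: [529.7, 26.3, 104.2]
orientation: [3.136, -0.003, 1.601]
force: [-3.9, 2.9, 21.5]
gripper_width: 22.8
```

Call:
{"method": "carry_out", "body": {
  "series": [0, 0, 0, 0, 0, 0, 0, 0, 0, 0, 0, 0, 0, 0, 0, 0, 0, 0, 0, 0]
}}

```text
time: 11.92
ee_pos: [529.6, 26.3, 104.1]
orientation: [3.136, -0.003, 1.601]
force: [-3.5, 3.1, 21.1]
gripper_width: 23.1
```

Run:
```python
from h import *
np.set_printoptions(precision=3,suppress=True)
c=shot("wrist");a=c["img"]; cv2.imwrite("pics/w9.png",a[:,:,::-1])
s=bot.state();print(s["time"],s["ee_pos"],s["force"],s["gripper_width"])
# tin floor/lid model check: project lid-shut corners and bar for upright pose, compare with blue mask extents
im=a.astype(int); m=(im[...,2]>1.7*im[...,0])&(im[...,2]>70); ys,xs=np.nonzero(m[:280]); print("blue px x",np.percentile(xs,[.5,99.5]),"y",np.percentile(ys,[.5,99.5]))
L=np.array([[57.5,32,44],[57.5,-32,44],[-57.5,-32,44],[-57.5,32,44]])
def f(p):
    P=L.copy().astype(float); t=p[3]; x,z=P[:,0].copy(),P[:,2].copy(); P[:,0]=x*np.cos(t)+z*np.sin(t); P[:,2]=-x*np.sin(t)+z*np.cos(t)+3+(6.5*np.sin(t))
    return proj(c,w(P,p))
q=cv2.approxPolyDP(cv2.convexHull(max(cv2.findContours(m[:280].astype(np.uint8),0,2)[0],key=cv2.contourArea)),4,True)[:,0]
print(q.tolist()); print("upright",f([507,25,3.174,0])); print("10deg",f([507,25,3.174,.17]))
```

```text
11.9667 [529.66   26.248 104.155] [-3.584  2.716 20.176] 22.919896695898252
blue px x [180. 373.] y [171. 268.]
[[256, 171], [262, 257], [258, 267], [187, 268], [177, 172]]
upright [[193.316 268.3  ]
 [181.79  167.725]
 [381.43  167.103]
 [376.848 267.488]]
10deg [[188.051 261.639]
 [176.564 164.717]
 [369.49  170.78 ]
 [365.701 275.525]]
```

Call:
{"method": "carry_out", "body": {
  "series": [0, 0, 4, 0, 0, 0, 4, 0, 0, 0, 4, 0, 0, 0, 4, 0, 0, 0, 4, 0],
  "hand": 1
}}

```text
time: 12.38
ee_pos: [526.6, 25.1, 103.5]
orientation: [-3.14, 0.001, 1.6]
force: [-0.7, 0.3, 0.7]
gripper_width: 81.4
```

Call:
{"method": "carry_out", "body": {
  "series": [0, 0, 25, 0, 0, 0, 60, 0, 0, 0, 100, 0, 0, 0, 110, 0.1, 0, 0, 110, 0.2]
}}

```text
time: 12.8
ee_pos: [530.0, 24.8, 218.0]
orientation: [3.134, 0.002, 1.805]
force: [0.1, -0.1, -0.1]
gripper_width: 85.2
```

Call:
{"method": "carry_out", "body": {
  "series": [0, 0, 0, 0.12, 0, 0, 0, 0.24, 0, 0, 0, 0.36, 0, 0, 0, 0.48, 0, 0, 0, 0.6]
}}

```text
time: 13.22
ee_pos: [527.0, 25.2, 213.6]
orientation: [-3.14, -0.001, 2.407]
force: [0.6, -1.5, 0.7]
gripper_width: 85.6
```

Call:
{"method": "carry_out", "body": {
  "series": [0, 0, 0, 0.12, 0, 0, 0, 0.24, 0, 0, 0, 0.36, 0, 0, 0, 0.48, 0, 0, 0, 0.6]
}}

```text
time: 13.63
ee_pos: [527.0, 25.2, 213.5]
orientation: [-3.141, -0.001, 3.006]
force: [-0.7, -0.5, -0.6]
gripper_width: 85.6
```

Call:
{"method": "carry_out", "body": {
  "series": [0, 0, 0, 0.1, 0, 0, 0, 0.17, 0, 0, 0, 0.17, 0, 0, 0, 0.17, 0, 0, 0, 0.17]
}}

```text
time: 14.05
ee_pos: [527.2, 25.3, 213.9]
orientation: [-3.141, -0.001, -3.114]
force: [0.8, -0.3, 0.7]
gripper_width: 85.0
```

Run:
```python
from h import *
np.set_printoptions(precision=2,suppress=True)
for i in range(3): c=shot("wrist")
cv2.imwrite("pics/w10.png",c["img"][:,:,::-1])
s=bot.state();print(s["time"],s["ee_pos"],s["orientation"],s["joints"],s["gripper_width"])
im=c["img"].astype(int); r,g,b=im[...,0],im[...,1],im[...,2]
for nm,m in(("orange",(r>1.8*b)&(r>90)&(r>1.4*g)),("black",im.max(2)<45),("blue",(b>1.7*r)&(b>70))):
    m=m.astype(np.uint8);k,l,st,ce=cv2.connectedComponentsWithStats(m)
    for i in np.argsort(-st[1:,4])[:3]+1:
        h=cv2.convexHull(max(cv2.findContours((l==i).astype(np.uint8),0,2)[0],key=cv2.contourArea)); print(nm,st[i],cv2.approxPolyDP(h,3,True)[:,0].tolist())
p=[504.3,25,3.174];P=tinpts(22);P[:,2]+=3;print(proj(c,w(P,p)))
```

```text
14.2 [527.33  25.46 214.18] [-3.14 -0.   -3.11] [-0.47  0.29  0.5   1.62 -0.15  1.27  1.65] 85.33167701766563
orange [ 296  206   49   39 1811] [[342, 207], [343, 244], [296, 243], [299, 206]]
orange [416 338  30  23 509] [[419, 339], [442, 339], [445, 344], [433, 360], [421, 359], [416, 355]]
orange [415 339   1   1   1] [[415, 339]]
black [    0   257   640   143 31918] [[0, 371], [46, 328], [213, 257], [480, 285], [601, 329], [639, 367], [639, 399], [0, 399]]
black [  214    45   224   193 23594] [[235, 45], [437, 91], [394, 236], [214, 202]]
black [ 534    0   61  159 4749] [[594, 0], [561, 158], [535, 151], [562, 2]]
blue [  472   178   168   159 14286] [[612, 336], [495, 301], [472, 274], [495, 178], [618, 189], [639, 200], [639, 267]]
blue [ 284  108   74   33 2294] [[357, 111], [355, 140], [286, 140], [284, 109]]
blue [342 154  14  80 842] [[355, 154], [353, 232], [345, 233], [342, 155]]
[[283.75  83.1 ]
 [359.29  82.76]
 [296.84 208.05]
 [347.33 207.83]
 [298.04 247.79]
 [346.47 247.58]]
```

Call:
{"method": "carry_out", "body": {
  "series": [26, -1.5, -30, 0, 26, -1.5, -70, 0, 26, -1.5, -105, 0, 26, -1.5, -126, 0, 26, -1.5, -126, 0]
}}

```text
time: 14.62
ee_pos: [548.7, 24.2, 82.9]
orientation: [-3.141, -0.012, -3.113]
force: [-0.0, -0.1, 0.9]
gripper_width: 86.0
```

Call:
{"method": "carry_out", "body": {
  "series": [0, 0, 0, 0, 0, 0, 0, 0, 0, 0, 0, 0, 0, 0, 0, 0, 0, 0, 0, 0],
  "hand": -1,
  "squeeze": 20
}}

```text
time: 15.03
ee_pos: [555.1, 24.3, 90.4]
orientation: [3.141, 0.004, -3.112]
force: [0.0, 0.3, 4.4]
gripper_width: 35.3
```

Call:
{"method": "carry_out", "body": {
  "series": [4, 0, 0, 0, 10, 0, 0, 0, 16, 0, 0, 0, 22, 0, 0, 0, 28, 0, 0, 0]
}}

```text
time: 15.45
ee_pos: [582.9, 24.9, 90.3]
orientation: [3.14, 0.003, -3.112]
force: [-2.0, 0.6, 5.0]
gripper_width: 35.9
```

Call:
{"method": "carry_out", "body": {
  "series": [2, 0, 0, 0, 4, 0, 0, 0, 6, 0, 0, 0, 7, 0, 0, 0, 7, 0, 0, 0]
}}

```text
time: 15.87
ee_pos: [589.3, 25.1, 90.1]
orientation: [3.14, 0.002, -3.112]
force: [-2.2, 1.4, 6.2]
gripper_width: 35.6
```

Call:
{"method": "carry_out", "body": {
  "series": [0, 0, 0, 0, 0, 0, 0, 0, 0, 0, 0, 0, 0, 0, 0, 0, 0, 0, 0, 0]
}}

```text
time: 16.28
ee_pos: [589.2, 25.1, 90.2]
orientation: [3.14, 0.002, -3.112]
force: [-1.5, 1.2, 5.8]
gripper_width: 35.3
```

Call:
{"method": "carry_out", "body": {
  "series": [4, 0, 0, 0, 4, 0, 0, 0, 4, 0, 0, 0, 4, 0, 0, 0, 4, 0, 0, 0]
}}

```text
time: 16.7
ee_pos: [592.4, 25.1, 89.2]
orientation: [3.14, 0.0, -3.112]
force: [-2.4, 2.1, 5.8]
gripper_width: 35.3
```

Call:
{"method": "carry_out", "body": {
  "series": [0, 0, 0, 0, 0, 0, 0, 0, 0, 0, 0, 0, 0, 0, 0, 0, 0, 0, 0, 0],
  "hand": 1
}}

```text
time: 17.12
ee_pos: [592.4, 23.6, 88.1]
orientation: [-3.141, -0.0, -3.113]
force: [0.0, 0.2, -0.6]
gripper_width: 85.4
```

Call:
{"method": "carry_out", "body": {
  "series": [0, 0, 40, 0, -20, 0, 80, 0, -45, 0, 124, 0, -65, 0, 124, 0, -65, 0, 124, 0]
}}

```text
time: 17.53
ee_pos: [526.2, 23.3, 216.4]
orientation: [3.139, 0.005, -3.113]
force: [-0.2, 0.3, -0.7]
gripper_width: 85.3
```

Call:
{"method": "carry_out", "body": {
  "series": [0, 0, 0, 0, 0, 0, 0, 0, 0, 0, 0, 0, 0, 0, 0, 0, 0, 0, 0, 0]
}}

```text
time: 17.95
ee_pos: [527.4, 23.9, 211.1]
orientation: [-3.141, -0.002, -3.113]
force: [0.1, 0.3, 0.1]
gripper_width: 85.5
```

Run:
```python
from h import *
np.set_printoptions(precision=2,suppress=True)
for i in range(3): c=shot("wrist")
d=shot("side"); cv2.imwrite("pics/w11.png",np.hstack([c["img"][40:290,190:520][:,:,::-1],cv2.resize(d["img"][120:245,230:390][:,:,::-1],(320,250),interpolation=cv2.INTER_CUBIC)]))
s=bot.state();print(s["time"],s["ee_pos"],s["orientation"])
im=c["img"].astype(int); r,g,b=im[...,0],im[...,1],im[...,2]
for nm,m in(("orange",(r>1.8*b)&(r>90)&(r>1.4*g)),("blue",(b>1.7*r)&(b>70))):
    m=m.astype(np.uint8);k,l,st,ce=cv2.connectedComponentsWithStats(m)
    for i in np.argsort(-st[1:,4])[:3]+1:
        h=cv2.convexHull(max(cv2.findContours((l==i).astype(np.uint8),0,2)[0],key=cv2.contourArea)); print(nm,st[i],cv2.approxPolyDP(h,3,True)[:,0].tolist())
p=[503,24,3.174];P=tinpts(55);P[:,2]+=3;print(proj(c,w(P,p)))
```

```text
18.15 [527.48  23.87 211.89] [-3.14 -0.   -3.11]
orange [ 298  211   47   77 3298] [[340, 211], [344, 286], [299, 286], [303, 211]]
orange [418 340  28  22 461] [[445, 343], [432, 361], [419, 359], [420, 341]]
orange [417 354   1   1   1] [[417, 354]]
blue [  474   178   166   161 14433] [[616, 338], [497, 303], [474, 275], [499, 178], [622, 190], [639, 201], [639, 279]]
blue [ 287  155   71  113 2592] [[357, 155], [352, 266], [290, 266], [288, 155]]
blue [515 309  45  23 458] [[515, 309], [559, 320], [555, 331], [529, 325]]
[[284.31  81.34]
 [360.56  81.06]
 [297.5  207.31]
 [348.57 207.13]
 [299.61 287.39]
 [346.89 287.23]]
```

View pics/w11.png

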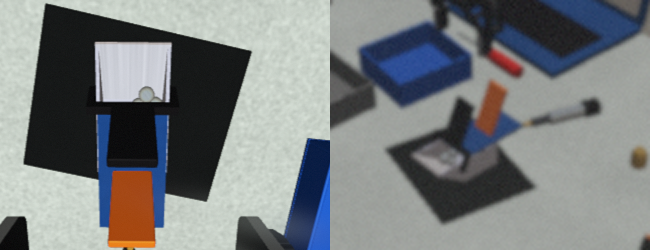

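Run:
```python
from h import *
from scipy.optimize import minimize
cs={}
for n in("scene","side"):
    c=shot(n); c["img"]=cv2.imread(f"pics/{n}0.png")[:,:,::-1]; im=c["img"].astype(int); r,b=im[...,0],im[...,2]
    m=((b>1.6*r)&(b>50)).astype(np.uint8); k,l,st,ce=cv2.connectedComponentsWithStats(m)
    t=(380,330) if n=="scene" else (273,150); i=l[t[1],t[0]]; print(n,i,st[i])
    S=8; mm=cv2.fillConvexPoly(np.zeros((400*2,640*2),np.uint8),cv2.convexHull(max(cv2.findContours((l==i).astype(np.uint8),0,1)[0],key=cv2.contourArea))*2+1,1); cs[n]=(c,mm)
B=np.array([[sx*72.5,sy*67.5,z] for sx in(-1,1) for sy in(-1,1) for z in(0,50)])
def iou(p,ns):
    e=0
    for n in ns:
        c,mm=cs[n]; q=(proj(c,w(B,p))*2+.5); h=cv2.convexHull(np.round(q*16).astype(np.int32)); o=cv2.fillConvexPoly(np.zeros_like(mm),h,1,shift=4)
        e+=1-(o&mm).sum()/(o|mm).sum()
    return e
for ns in(("scene",),("side",),("scene","side")):
    best=min((minimize(iou,[605,265,y],args=(ns,),method="Nelder-Mead",options=dict(initial_simplex=[[605,265,y],[620,265,y],[605,280,y],[605,265,y+.15]])) for y in(-.2,0,.2)),key=lambda r:r.fun); print(ns,best.x,best.fun)
```

```text
scene 13 [ 329  282  103   91 6011]
side 44 [ 245  132   55   40 1434]
('scene',) [ 6.07087266e+02  2.65944946e+02 -6.51497711e-02] 0.03184281842818426
('side',) [ 6.12199471e+02  2.67058936e+02 -1.74697318e-01] 0.11778992106860964
('scene', 'side') [ 6.07388003e+02  2.67003697e+02 -8.36514611e-02] 0.16559785545818806
```

Call:
{"method": "carry_out", "body": {
  "series": [-2, 0, -35, 0, -2, 0, -75, 0, -2, 0, -105, 0, -2, 0, -120, 0, -2, 0, -122, 0]
}}

```text
time: 18.67
ee_pos: [522.0, 24.0, 86.6]
orientation: [-3.141, -0.008, -3.112]
force: [-0.1, -0.7, 0.4]
gripper_width: 85.2
```

Call:
{"method": "carry_out", "body": {
  "series": [0, 0, 0, 0, 0, 0, 0, 0, 0, 0, 0, 0, 0, 0, 0, 0, 0, 0, 0, 0],
  "hand": -1,
  "squeeze": 35
}}

```text
time: 19.08
ee_pos: [526.9, 23.8, 92.1]
orientation: [3.141, 0.004, -3.112]
force: [-0.1, -0.7, 4.0]
gripper_width: 35.1
```

Call:
{"method": "carry_out", "body": {
  "series": [0, 0, 5, 0, 0, 0, 15, 0, 0, 0, 30, 0, 0, 0, 45, 0, 0, 0, 60, 0]
}}

```text
time: 19.5
ee_pos: [524.5, 24.0, 150.7]
orientation: [-3.141, -0.002, -3.112]
force: [0.4, -0.7, -5.0]
gripper_width: 35.5
```

Call:
{"method": "carry_out", "body": {
  "series": [0, 0, 0, -0.1, 0, 0, 0, -0.22, 8, 8, 0, -0.34, 16, 16, 0, -0.46, 24, 24, 0, -0.58]
}}

```text
time: 19.92
ee_pos: [548.9, 48.3, 150.4]
orientation: [-3.141, -0.001, 2.585]
force: [0.0, 0.6, -4.6]
gripper_width: 35.0
```

Call:
{"method": "carry_out", "body": {
  "series": [8, 12, 0, -0.12, 16, 24, 0, -0.24, 24, 36, 0, -0.36, 32, 48, 0, -0.48, 40, 60, 0, -0.6]
}}

```text
time: 20.33
ee_pos: [588.8, 108.9, 150.0]
orientation: [-3.14, -0.001, 1.986]
force: [0.5, -0.9, -4.8]
gripper_width: 35.3
```

Call:
{"method": "carry_out", "body": {
  "series": [4, 10, 0, -0.12, 8, 20, 0, -0.24, 8, 24, 0, -0.36, 8, 24, 0, -0.48, 8, 24, 0, -0.49]
}}

```text
time: 20.75
ee_pos: [596.5, 133.2, 149.6]
orientation: [-3.139, 0.001, 1.5]
force: [0.9, -0.3, -5.6]
gripper_width: 34.9
```

Call:
{"method": "carry_out", "body": {
  "series": [0, 0, -9, 0, 0, 0, -18, 0, 0, 0, -18, 0, 0, 6, -18, 0, 0, 12, -18, 0]
}}

```text
time: 21.17
ee_pos: [597.3, 143.6, 132.1]
orientation: [-3.141, -0.0, 1.5]
force: [0.4, -0.2, -4.0]
gripper_width: 35.2
```

Call:
{"method": "carry_out", "body": {
  "series": [0, 3, 0, 0, 0, 6, 0, 0, 1, 9, 0, 0, 1, 9, 0, 0, 1, 9, 0, 0]
}}

```text
time: 21.58
ee_pos: [598.5, 153.3, 132.4]
orientation: [3.141, 0.0, 1.502]
force: [0.2, 0.2, -4.7]
gripper_width: 35.1
```

Call:
{"method": "carry_out", "body": {
  "series": [0, 3, 0, 0, 0, 6, 0, 0, 0, 8, 0, 0, 0, 8, 0, 0, 0, 8, 0, 0]
}}

```text
time: 22.0
ee_pos: [598.5, 159.9, 132.4]
orientation: [3.141, 0.002, 1.5]
force: [-0.5, -2.7, -3.9]
gripper_width: 35.3
```

Call:
{"method": "carry_out", "body": {
  "series": [0, 6, 2, 0, 1, 12, 4, 0, 1, 18, 5, 0, 2, 24, 6, 0, 2, 30, 7, 0]
}}

```text
time: 22.42
ee_pos: [600.7, 191.3, 139.6]
orientation: [3.141, 0.001, 1.501]
force: [0.4, -3.5, -4.6]
gripper_width: 35.2
```

Run:
```python
from h import *
np.set_printoptions(precision=2,suppress=True)
s=bot.state();print(s["time"],s["ee_pos"],s["force"],s["moment"])
c=shot("wrist");cv2.imwrite("pics/w12.png",c["img"][:,:,::-1])
im=c["img"].astype(int); r,g,b=im[...,0],im[...,1],im[...,2]
m=((r>1.8*b)&(r>90)&(r>1.4*g)).astype(np.uint8);k,l,st,ce=cv2.connectedComponentsWithStats(m)
for i in np.argsort(-st[1:,4])[:2]+1:print(st[i],ce[i])
# predicted tab rear-top row vs tilt, pivot P
Pp=np.array([-22,0,107.8]); g0=s["ee_pos"]+[0,0,18.7]
for th in np.radians([0,5,10,15,20,30,40]):
    Q=tinpts(54.5)[[4,5,2,3]]-Pp; x,z=Q[:,0].copy(),Q[:,2].copy(); Q[:,0]=x*np.cos(th)+z*np.sin(th);Q[:,2]=-x*np.sin(th)+z*np.cos(th)
    print(np.degrees(th).round(),proj(c,w(Q,[g0[0],g0[1],1.5])+[0,0,g0[2]]).round(0).tolist())
```

```text
22.4167 [600.67 191.27 139.63] [ 0.35 -3.5  -4.58] [-1.15 -0.04 -0.03]
[ 474  133   40  109 3440] [493.71 187.42]
[ 286  314   72   55 3433] [321.66 339.91]
0.0 [[280.0, 435.0], [363.0, 435.0], [274.0, 310.0], [369.0, 311.0]]
5.0 [[279.0, 448.0], [364.0, 448.0], [274.0, 310.0], [369.0, 310.0]]
10.0 [[277.0, 460.0], [366.0, 460.0], [274.0, 309.0], [369.0, 309.0]]
15.0 [[275.0, 472.0], [368.0, 472.0], [274.0, 308.0], [370.0, 308.0]]
20.0 [[273.0, 484.0], [371.0, 484.0], [273.0, 307.0], [370.0, 307.0]]
30.0 [[267.0, 505.0], [376.0, 505.0], [273.0, 304.0], [370.0, 304.0]]
40.0 [[261.0, 523.0], [382.0, 523.0], [273.0, 301.0], [371.0, 301.0]]
```

Call:
{"method": "carry_out", "body": {
  "series": [0, 6, 0, 0, 1, 12, 0, 0, 1, 18, 0, 0, 2, 24, 0, 0, 2, 30, -1, 0]
}}

```text
time: 22.88
ee_pos: [602.6, 221.5, 138.2]
orientation: [3.141, 0.0, 1.501]
force: [0.6, -3.2, -2.2]
gripper_width: 35.3
```

Call:
{"method": "carry_out", "body": {
  "series": [0, 6, -2, 0, 1, 12, -4, 0, 1, 18, -6, 0, 2, 24, -9, 0, 2, 29, -11, 0]
}}

```text
time: 23.3
ee_pos: [604.8, 251.9, 127.7]
orientation: [3.141, -0.002, 1.502]
force: [-0.3, -2.3, 2.5]
gripper_width: 35.4
```

Call:
{"method": "carry_out", "body": {
  "series": [0, 4, -2, 0, 0, 8, -5, 0, 0, 8, -5, 0, 0, 8, -5, 0, 0, 8, -5, 0]
}}

```text
time: 23.72
ee_pos: [605.1, 260.0, 123.2]
orientation: [3.14, -0.003, 1.502]
force: [1.3, 1.9, 5.1]
gripper_width: 34.9
```

Run:
```python
from h import *
np.set_printoptions(precision=2,suppress=True)
s=bot.state();print(s["time"],s["ee_pos"],s["force"],s["moment"],s["gripper_width"])
c=shot("wrist");d=shot("scene");e=shot("side")
a=lambda i,y,x,h,w_:cv2.resize(i[y:y+h,x:x+w_][:,:,::-1],(390,292),interpolation=cv2.INTER_CUBIC)
cv2.imwrite("pics/w13.png",np.vstack([np.hstack([a(d["img"],200,280,150,200),a(e["img"],90,200,105,140)]),np.hstack([a(c["img"],100,160,240,320),a(c["img"],0,0,400,640)])]))
```

```text
23.7167 [605.1  260.01 123.18] [1.33 1.95 5.11] [ 0.25 -0.26  0.11] 34.907126971211454
```

View pics/w13.png

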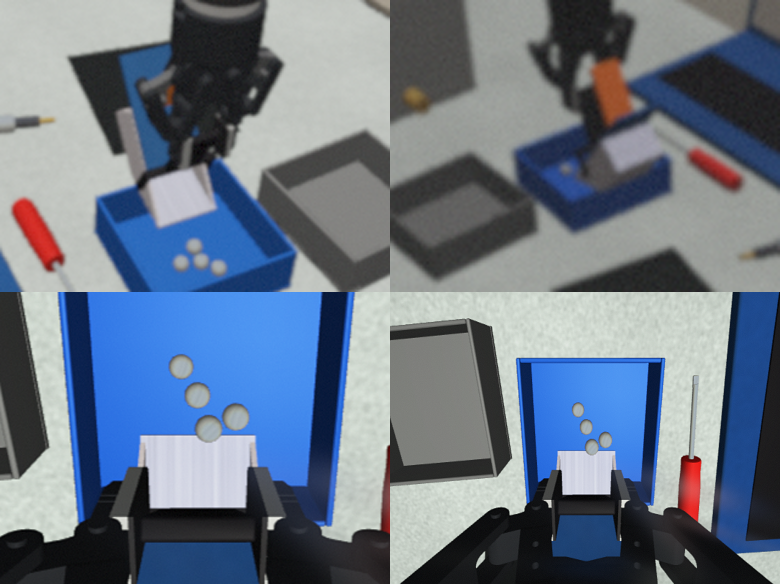

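Call:
{"method": "carry_out", "body": {
  "series": [0, 0, 12, 0, 1, 14, 12, 0, 2, 26, 12, 0, 2, 26, 2, 0, 2, 24, -8, 0]
}}

```text
time: 24.28
ee_pos: [605.0, 285.8, 112.3]
orientation: [-3.14, -0.002, 1.506]
force: [-1.0, -0.5, -5.2]
gripper_width: 35.2
```

Call:
{"method": "carry_out", "body": {
  "series": [0, -4, -2, 0, -1, -8, 0, 0, -1, -12, 3, 0, -1, -15, 6, 0, -1, -18, 9, 0]
}}

```text
time: 24.7
ee_pos: [603.8, 265.5, 122.5]
orientation: [-3.138, -0.002, 1.502]
force: [-1.8, 3.7, -1.9]
gripper_width: 35.2
```

Call:
{"method": "carry_out", "body": {
  "series": [0, -6, 4, 0, 0, -12, 7, 0, -1, -18, 9, 0, -1, -24, 11, 0, -2, -30, 13, 0]
}}

```text
time: 25.12
ee_pos: [603.4, 233.2, 136.8]
orientation: [3.142, -0.0, 1.501]
force: [-1.0, 3.8, -1.3]
gripper_width: 35.3
```

Call:
{"method": "carry_out", "body": {
  "series": [0, -6, 2, 0, 0, -12, 3, 0, -1, -18, 4, 0, -1, -24, 5, 0, -2, -30, 5, 0]
}}

```text
time: 25.53
ee_pos: [602.3, 202.8, 141.8]
orientation: [3.139, 0.0, 1.5]
force: [1.2, 3.1, -0.1]
gripper_width: 35.2
```

Call:
{"method": "carry_out", "body": {
  "series": [0, -6, 0, 0, 0, -11, 0, 0, -1, -17, -1, 0, -1, -21, -2, 0, -1, -24, -3, 0]
}}

```text
time: 25.95
ee_pos: [600.9, 178.5, 139.4]
orientation: [3.14, 0.001, 1.5]
force: [-1.5, 1.9, 6.8]
gripper_width: 34.6
```

Run:
```python
from h import *
np.set_printoptions(precision=2,suppress=True)
s=bot.state();print(s["time"],s["ee_pos"],s["force"],s["moment"])
for i in range(2): c=shot("wrist")
s=bot.state(); cv2.imwrite("pics/w14.png",c["img"][:,:,::-1])
im=c["img"].astype(int); r,g,b=im[...,0],im[...,1],im[...,2]
x=slice(300,345)
print("rows brightness/blue at centre col"); 
for y in range(60,330,6): print(y,im[y:y+2,x].mean((0,1)).round().astype(int).tolist(),end="; ")
Pp=np.array([-22,0,107.8]); g0=s["ee_pos"]+[0,0,18.7]
for d in(-5,0,5,10,20,30,40):
    th=np.radians(d);Q=np.array([[57.5,32,40],[57.5,-32,40],[57.5-54,0,44]])-Pp; X,z=Q[:,0].copy(),Q[:,2].copy(); Q[:,0]=X*np.cos(th)+z*np.sin(th);Q[:,2]=-X*np.sin(th)+z*np.cos(th)
    print("\n",d,proj(c,w(Q,[g0[0],g0[1],1.5])+[0,0,g0[2]]).round(0).tolist())
```

```text
25.95 [600.91 178.49 139.41] [-1.45  1.89  6.75] [ 0.68  0.44 -0.03]
rows brightness/blue at centre col
60 [72, 146, 241]; 66 [73, 147, 242]; 72 [181, 189, 214]; 78 [216, 219, 216]; 84 [217, 219, 217]; 90 [217, 220, 217]; 96 [217, 220, 218]; 102 [218, 221, 218]; 108 [218, 221, 218]; 114 [218, 221, 219]; 120 [218, 221, 218]; 126 [218, 221, 219]; 132 [218, 221, 219]; 138 [218, 221, 219]; 144 [218, 221, 219]; 150 [218, 221, 219]; 156 [218, 221, 219]; 162 [221, 223, 233]; 168 [219, 222, 235]; 174 [15, 15, 15]; 180 [15, 15, 16]; 186 [15, 15, 16]; 192 [15, 15, 17]; 198 [16, 15, 17]; 204 [17, 16, 18]; 210 [17, 17, 18]; 216 [18, 18, 19]; 222 [19, 19, 21]; 228 [20, 20, 22]; 234 [20, 20, 21]; 240 [19, 18, 20]; 246 [18, 18, 19]; 252 [17, 16, 18]; 258 [16, 16, 17]; 264 [16, 15, 17]; 270 [16, 15, 16]; 276 [16, 15, 16]; 282 [16, 15, 17]; 288 [16, 15, 16]; 294 [51, 50, 50]; 300 [24, 23, 24]; 306 [197, 87, 20]; 312 [195, 86, 21]; 318 [195, 86, 21]; 324 [194, 86, 22]; 
 -5 [[256.0, 65.0], [387.0, 65.0], [322.0, 173.0]]

 0 [[259.0, 78.0], [384.0, 78.0], [322.0, 181.0]]

 5 [[262.0, 90.0], [381.0, 90.0], [322.0, 190.0]]

 10 [[264.0, 103.0], [379.0, 103.0], [322.0, 200.0]]

 20 [[268.0, 129.0], [375.0, 128.0], [322.0, 219.0]]

 30 [[271.0, 154.0], [372.0, 154.0], [322.0, 238.0]]

 40 [[273.0, 179.0], [370.0, 179.0], [322.0, 258.0]]
```

Call:
{"method": "carry_out", "body": {
  "series": [0, 0, 15, 0, 0, 0, 30, 0, -12, -25, 30, 0, -27, -55, 30, 0, -42, -85, 30, 0]
}}

```text
time: 26.47
ee_pos: [556.5, 92.5, 166.4]
orientation: [-3.138, 0.005, 1.502]
force: [-0.1, -0.2, -3.5]
gripper_width: 35.4
```

Call:
{"method": "carry_out", "body": {
  "series": [-15, -30, 0, 0, -30, -55, 0, 0, -42, -76, 0, 0, -50, -88, 0, 0, -52, -92, 0, 0]
}}

```text
time: 26.88
ee_pos: [503.4, -1.2, 167.3]
orientation: [-3.138, 0.003, 1.495]
force: [0.0, 0.4, -4.4]
gripper_width: 35.3
```

Call:
{"method": "carry_out", "body": {
  "series": [0, 0, -15, 0, 0, 0, -35, 0, 0, 0, -52, 0, 0, 0, -65, 0, 0, 0, -70, 0]
}}

```text
time: 27.3
ee_pos: [504.9, 4.6, 95.6]
orientation: [-3.137, 0.001, 1.504]
force: [-0.1, 0.0, -4.4]
gripper_width: 35.1
```

Call:
{"method": "carry_out", "body": {
  "series": [0, 0, -2, 0, 0, 0, -4, 0, 0, 0, -6, 0, 0, 0, -7, 0, 0, 0, -7, 0]
}}

```text
time: 27.72
ee_pos: [507.6, 3.6, 93.0]
orientation: [3.14, -0.002, 1.502]
force: [-1.9, 0.6, 3.6]
gripper_width: 35.1
```

Tin is on the mat (about 8 N seated). Release and retreat, then check by numbers.

Call:
{"method": "carry_out", "body": {
  "series": [0, 0, 1, 0, 0, 0, 1, 0, 0, 0, 1, 0, 0, 0, 1, 0, 0, 0, 1, 0],
  "hand": 1
}}

```text
time: 28.13
ee_pos: [506.6, 2.8, 92.4]
orientation: [3.141, 0.0, 1.501]
force: [-1.2, 0.6, 0.9]
gripper_width: 85.5
```

Call:
{"method": "carry_out", "body": {
  "series": [0, 0, 10, 0, 0, 0, 30, 0, 0, 0, 65, 0, 0, 0, 105, 0, 0, 0, 120, 0]
}}

```text
time: 28.55
ee_pos: [509.2, 1.8, 217.9]
orientation: [3.133, -0.001, 1.5]
force: [0.9, -0.6, 0.3]
gripper_width: 85.4
```

Call:
{"method": "carry_out", "body": {
  "series": [0, 0, 0, 0, 0, 0, 0, 0, 0, 0, 0, 0, 0, 0, 0, 0, 0, 0, 0, 0]
}}

```text
time: 28.97
ee_pos: [505.4, 3.1, 211.0]
orientation: [-3.139, 0.001, 1.501]
force: [0.2, -0.5, 0.3]
gripper_width: 85.7
```

Run:
```python
from h import *
np.set_printoptions(precision=2,suppress=True)
for i in range(5): c=shot("wrist")
cv2.imwrite("pics/w15.png",c["img"][:,:,::-1]); s=bot.state();print(s["time"],s["ee_pos"],s["orientation"],s["force"],s["gripper_width"])
im=c["img"].astype(int); r,g,b=im[...,0],im[...,1],im[...,2]
m=(r>1.8*b)&(r>90)&(r>1.4*g)
for nm,m in(("orange",m),("silver",(im.min(2)>70)&(abs(r-b)<40))):
    m[290:]&=(nm=="orange"); k,l,st,ce=cv2.connectedComponentsWithStats(m.astype(np.uint8))
    for i in np.argsort(-st[1:,4])[:3]+1:
        h=cv2.convexHull(max(cv2.findContours((l==i).astype(np.uint8),0,2)[0],key=cv2.contourArea)); print(nm,st[i],cv2.approxPolyDP(h,3,True)[:,0].tolist())
p=[508.5,25.5,1.502]
for q in(55,48): P=tinpts(q);P[:,2]+=3;print(proj(c,w(P,p)).round(0).tolist())
mat=(im.max(2)<45); mat[290:]=0; k,l,st,ce=cv2.connectedComponentsWithStats(mat.astype(np.uint8)); i=1+np.argmax(st[1:,4]); h=cv2.convexHull(max(cv2.findContours((l==i).astype(np.uint8),0,2)[0],key=cv2.contourArea));q=cv2.approxPolyDP(h,6,True)[:,0]
print("mat",q.tolist(),np.array([ray(c,a,3)[:2] for a in q]).round(0).tolist())
d=shot("scene"); g=cv2.cvtColor(cv2.resize(d["img"][270:380,320:440],None,fx=4,fy=4,interpolation=cv2.INTER_CUBIC),cv2.COLOR_RGB2HSV)
mk=((g[...,1]<110)&(g[...,2]>80)).astype(np.uint8); k,l,st,ce=cv2.connectedComponentsWithStats(mk)
for i in range(1,k):
    if 60<st[i,4]<1500: print("ball?",st[i].tolist(),ray(d,(320+ce[i,0]/4,270+ce[i,1]/4),11.5).round(0))
```

```text
29.2167 [506.16   2.92 211.88] [-3.14  0.    1.5 ] [-0.19  0.32  0.27] 85.39071376027653
orange [ 301  210   47   76 3282] [[342, 210], [347, 284], [302, 285], [305, 210]]
silver [     0      0    640    290 144980] [[639, 42], [639, 231], [619, 289], [0, 289], [0, 0], [612, 0]]
silver [ 285   81   78   60 4496] [[362, 81], [360, 140], [287, 140], [286, 81]]
silver [288 162   1  21  21] [[288, 182], [288, 162]]
[[285.0, 84.0], [361.0, 84.0], [298.0, 210.0], [349.0, 210.0], [300.0, 290.0], [347.0, 290.0]]
[[285.0, 84.0], [361.0, 84.0], [298.0, 210.0], [349.0, 210.0], [299.0, 281.0], [347.0, 281.0]]
mat [[251, 30], [420, 51], [385, 241], [241, 230]] [[450.0, 135.0], [604.0, 106.0], [568.0, -82.0], [415.0, -58.0]]
ball? [173, 254, 33, 34, 882] [637. 278.  12.]
ball? [248, 263, 34, 34, 903] [608. 297.  12.]
```

Run:
```python
from h import *
d=shot("scene"); I=cv2.resize(d["img"][270:380,320:440],None,fx=4,fy=4,interpolation=cv2.INTER_CUBIC); g=cv2.cvtColor(I,cv2.COLOR_RGB2HSV)
mk=((g[...,1]<150)&(g[...,2]>60)).astype(np.uint8); k,l,st,ce=cv2.connectedComponentsWithStats(mk)
for i in range(1,k):
    if st[i,4]>60: print(st[i].tolist(),ray(d,(320+ce[i,0]/4,270+ce[i,1]/4),11.5).round(0))
h=cv2.HoughCircles(cv2.medianBlur(g[...,1],5),cv2.HOUGH_GRADIENT,1,20,param1=100,param2=14,minRadius=13,maxRadius=21)
for x,y,r in h[0]: print("c",x,y,r,g[int(y),int(x)],ray(d,(320+x/4,270+y/4),11.5).round(0))
```

```text
[0, 0, 480, 440, 114273] [597. 265.  12.]
[171, 253, 37, 37, 1098] [637. 278.  12.]
[246, 261, 38, 38, 1115] [608. 297.  12.]
c 189.5 270.5 15.9 [ 99  11 168] [637. 278.  12.]
c 264.5 278.5 16.1 [101  12 171] [608. 297.  12.]
```

Call:
{"method": "carry_out", "body": {
  "series": [20, 35, 10, 0, 40, 70, 20, 0, 60, 105, 30, 0, 78, 140, 40, 0, 95, 175, 40, 0]
}}

```text
time: 29.73
ee_pos: [603.3, 180.0, 254.5]
orientation: [3.138, -0.001, 1.502]
force: [0.7, -0.3, 1.1]
gripper_width: 85.4
```

Call:
{"method": "carry_out", "body": {
  "series": [0, 0, 0, 0, 0, 0, 0, 0, 0, 0, 0, 0, 0, 0, 0, 0, 0, 0, 0, 0]
}}

```text
time: 30.15
ee_pos: [601.2, 175.9, 252.8]
orientation: [3.141, 0.0, 1.498]
force: [-0.8, 0.5, -0.4]
gripper_width: 85.3
```

Run:
```python
from h import *
for i in range(4): d=shot("wrist","pics/w16.png")
g=cv2.cvtColor(d["img"],cv2.COLOR_RGB2HSV)
mk=((g[...,1]<140)&(g[...,2]>50)).astype(np.uint8); k,l,st,ce=cv2.connectedComponentsWithStats(mk)
print(bot.state()["ee_pos"])
for i in range(1,k):
    if st[i,4]>40:
        P=ray(d,ce[i],11.5); 
        v=P[:2]-[607.3,266.5]; cc,s=np.cos(-.07),np.sin(-.07)
        print(st[i].tolist(),P.round(0),"basket",np.round([cc*v[0]+s*v[1],-s*v[0]+cc*v[1]],0))
```

```text
[601.25760263 177.21210567 252.6940866 ]
[0, 0, 640, 390, 137271] [547. 144.  12.] basket [ -51. -126.]
[299, 7, 16, 17, 209] [597. 324.  12.] basket [-15.  57.]
[333, 7, 15, 17, 207] [630. 322.  12.] basket [19. 57.]
[315, 36, 15, 16, 190] [610. 297.  12.] basket [ 1. 31.]
[345, 55, 14, 16, 180] [639. 277.  12.] basket [31. 13.]
[218, 254, 65, 47, 2757] [504.  42.  12.] basket [ -88. -231.]
[278, 310, 7, 35, 162] [534. -27.  11.] basket [ -52. -298.]
[201, 347, 22, 23, 261] [442. -68.  12.] basket [-142. -345.]
[219, 371, 14, 12, 98] [ 454. -102.   12.] basket [-127. -378.]
[104, 393, 28, 7, 112] [ 305. -126.   12.] basket [-274. -413.]
```

All four balls are seen inside the blue basket (two touching its far wall). Arm is clear; handing in.

```bash
python3 -c "
from plant import bot
s=bot.state();print(s['time'],s['force'],s['joint_velocities'].round(3));print(bot.hand_in())"
```

```text
30.35 [ 0.33801316 -0.32929722 -0.10810331] [-0.001  0.005 -0.005 -0.003 -0.     0.001  0.001]
the job is handed in; nothing more can be done
None
```

The job is done and handed in at 30.4 s. All four balls are in the blue basket, and the empty tin stands upright and released near the middle of the mat. The hand-in gives no verdict.

**How it went**
- **Lift and carry:** I squeezed the tab against the handle across the lean and carried the tin to the mat with the lid shut. The tin tipped about 25° forward in the vertical gripper.
- **First try at standing it up:** Dragging the tin on the mat did not turn it upright; it only slid. I lifted it, moved it back and eased the grip to about 23 mm so it could swing upright. I then pressed it flat with the lid shut.
- **Lid:** I slid the lid back by gripping the tab's edges until the stop. The measured opening was about 54 mm.
- **Pouring:** The moves allow no tilting of the tool. I gripped the handle's edges and rolled the tin over the basket's rim to about 55°, then back to about −2° the same way.

**Last checks**
- **Tin:** Its origin is about 3 mm from the mat's centre, and the lip and handle points match an upright tin to within about 3 px.
- **Balls:** The scene camera showed only two balls. A closer wrist picture showed all four inside the basket at floor level, two of them against the far wall.
- **Arm:** It stood clear with no contact force.
- **Not checked:** I had no image of the lid during the moment the tin swung upright; it may have opened a few millimetres before I squeezed it shut again. I did not measure the bystanders at the end; the arm stayed clear of them by plan.

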